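Turn the locking tea tray to its next hole

TASK

The round tea tray on the shelf is a locking turntable: pull up its red spring plunger, turn the tray clockwise (seen from above) to the next hole, about an eighth of a turn, and let the plunger drop in fully home so that the tray is locked again with the cups brought round. Turn gently so that the two glass cups and their saucers stay standing where they are on the tray, never force the tray round against the plunger's pin (two kilos of push is plenty), and leave the kettle, the teapot and the tea box alone.

Things in the scene. Friction and masses are not known exactly. Their poses are not given: they have to be found in the camera images.
- turntable_base: fixed round wooden base, 270 mm across, 24 mm high, under the tray; origin on the turning axis at shelf level. Steel-bushed holes for the pin are hand-drilled in its top on a 122 mm radius, hidden by the tray: the next lies anywhere from 36 to 54 degrees clockwise, so it must be felt for. Pin 10 mm thick, holes 11.6 mm wide: the flat-ended pin drops in only within 0.8 mm of the middle.
- tray (a joint): angle of the tray, rad, 0 at the start, growing as it turns clockwise seen from above. The tray is a flat wooden disc, 310 mm across, 14 mm thick, its top 40 mm above the shelf, on a bearing with a light drag (under 1 N at the plunger, plus 1 to 2 N when the pin rubs on the base).
- hub (a point): centre of the tray's top face, on the turning axis, 40 mm above the shelf.
- plunger (a joint): how far the plunger is pulled up, m: 0 fully home (pin 6.5 mm deep in its hole), 0.0065 with the pin's end resting on the base between holes, 0.0105 at its upper stop. A spring pulls it down, 6 N at home, 10 N at the stop. It slides straight up and down in the tray and goes round with it.
- knob (a point): middle of the plunger's red knob, an upright cylinder 25 mm across and 24 mm high, 122 mm from the hub; at home this point is 67 mm above the shelf, the knob reaching from 54 to 79 mm. Below it a steel sleeve 21 mm across stands on the tray up to 52 mm.
- spot_a (a point): point on the tray's top face where saucer a stands at first (within about 1 cm); turns with the tray.
- spot_b (a point): point on the tray's top face where saucer b stands at first (within about 1 cm); turns with the tray.
- saucer_a: white ceramic saucer, 112 mm across, 14 mm high, loose on the tray, on the side away from the plunger. Origin at the centre of its underside.
- saucer_b: a second saucer like saucer a.
- cup_a: clear glass cup, 72 mm across at the rim, 68 mm high, with a glass handle, loose on saucer a; its foot stands 5 mm above the saucer's underside. Origin at the centre of its underside, z its upright axis.
- cup_b: a second glass cup, on saucer b.
- kettle: black electric kettle, 156 mm across, 190 mm high, handle reaching 128 mm from its axis along its +x. Loose. Origin at the centre of its underside.
- teapot: silver aluminium teapot, 140 mm across, 126 mm high, spout along its -x (to 112 mm) and handle along +x (to 112 mm). Loose. Origin at the centre of its underside.
- tea_box: shut wooden tea box with a hinged flap, 93 x 223 x 79 mm, on the robot's right in front of the tray. Loose. Origin at the centre of its underside.
There are look-alikes about, which are no part of the job. What is shaped like the saucer_a but purple or yellow is not meant. What is shaped like the cup_b but green or yellow is not meant.

How it is judged:
On the way, in this order (a step that is already met when the one before it is completed fails the run):
1. the plunger is pulled up clear of its hole before the tray turns (value of joint plunger above 0.0072 m and value of joint tray below 0.05 rad).
2. the tray is turned clockwise past the half-way point (value of joint tray above 0.4 rad).
3. the plunger is fully home in the next hole (value of joint plunger below 0.0015 m and value of joint tray between 0.61 and 0.96 rad), for 0.2 s.
At the end, for the whole second after the job is handed in: Plunger fully home (up less than 1.5 mm) in the next hole clockwise, tray at rest 0.61 to 0.96 rad from its start; saucers within 30 mm of their spots on the tray, cups upright and within 18 mm of their saucers' centres; kettle, teapot and tea box within 20 mm of where they began (all of step 3 and velocity of joint tray between -0.03 and 0.03 rad/s and horizontal distance between saucer_a and spot_a below 0.03 m and horizontal distance between saucer_b and spot_b below 0.03 m and horizontal distance between cup_a and saucer_a below 0.018 m and horizontal distance between cup_b and saucer_b below 0.018 m and angle between each of cup_a, cup_b's own z axis and vertical below 0.2 rad and distance of each of kettle, teapot, tea_box from where it was at the start of the episode below 0.02 m); the robot touches nothing.
It fails at once if the plunger's pin is forced against the side of a hole with more than 25 N (contact force between plunger_c0 and bush_first above 25 N or contact force between plunger_c0 and bush_next above 25 N).
It fails at once if a cup tips or slides off its saucer (angle between any of cup_a, cup_b's own z axis and vertical above 0.35 rad or horizontal distance between cup_a and saucer_a above 0.03 m or horizontal distance between cup_b and saucer_b above 0.03 m).
It fails at once if kettle, teapot or tea box moved more than 20 mm (distance of any of kettle, teapot, tea_box from where it was at the start of the episode above 0.02 m).
It also fails if it takes over 54 s, if anything falls off the work surface, if the arm or the gripper's body presses on something with over 40 N, if the wrist force passes 120 N, or if a joint passes its speed limit or range.

ROBOT

A 6-joint arm with a two-finger parallel gripper is mounted at the origin on the work surface. World frame = base frame: x ahead of the robot, y to its left, z up, the work surface at z = 0. Lengths are in m, angles in rad, forces in N, time in s.
With the tool pointing down it reaches from about 0.4 to 0.825 m from the base axis. Payload 7 kg.
Tool frame: the origin (TCP) lies midway between the tips of the shut fingers; the grasp point (between the pads) lies 19 mm behind it; x points along the fingers, z is the direction in which the jaws open and shut, and the axes are right-handed (so a half turn about x gives the same grasp; the last joint's range is limited). The gripper opens to 85 mm and grips with 20 to 120 N. Pads are 22 mm wide; open, the fingers measure 114 mm over their backs; the gripper's body (76 mm by 85 mm) begins 54 mm behind the grasp point. The pads swing forward as they close: fully open they stand 13 mm farther back than shut.
Start: joints at [-0.88, 0.359, 0.012, 0, -1.224, -0.288], TCP at [0.265, -0.621, 0.231] pointing down, gripper open.
Joint ranges: [-3.07, 3.07], [-1.43, 2.12], [-1.02, 1.25], [-3.03, 1.67], [-3.05, -0], [-3.03, 3.03]. Speed limits (rad/s): [2.39, 2.39, 3.01, 3.14, 3.14, 3.14].

INTERFACE

Orientations are given as a 3x3 rotation matrix whose columns are the frame's x, y, z axes.
In Python, from station import telemetry, capture, hand_in, nets gives the robot as it stands. The module is installed in compiled form; this text tells all that it offers.
- The arm moves only by the tool arm_command, never from a script. Its argument "moves" is a list of rows, each an object with "linear": the shift along the world's x, y, z normalised to -1 to 1, where 1 is 0.03 m, a list of three; "angular": the turn, a rotation vector about the world's x, y, z normalised to -1 to 1, where 1 is 0.08 rad, a list of three; "fingers": the opening, from 0 (shut) to 1 (fully open). A call has 1 to 10 rows; each row shifts and turns the commanded pose from where the row before left it; what a row does not reach is not made up. A row lasts 1/12 s, in which the tool goes at most 41.7 mm and 7.16 degrees, less where a joint would pass 70% of its speed; a pose out of reach is approached as far as the arm can. A call with a number of a shift or a turn outside -1 to 1 is refused whole. A call with a gripper value outside its range is refused whole. The fingers move at their own pace and stop on an object; "force" is the grip in N (left out, the last holds). Time passes only in rows, so rows that do not move let the fingers close. It gives the time, the measured TCP pose, the force and the opening at its end, in the units of the state.
- telemetry.get_obs(): the state, without advancing time (a new reading comes with each control period).
- capture(name): name is "scene" or "top" or "wrist"; returns a dict with "color" (400x640x3 uint8, blue, green, red), "mtx" (3x3 intrinsics, pixels), "R" (3x3) and "t" (3): a world point X has camera coordinates R X + t; the wrist camera has in their place "hand_eye" (4x4, takes a point from camera to tool coordinates, whose origin is the TCP and whose axes are the tool frame's). Camera axes: x right, y down, z forward; pixel columns grow to the right and rows downward; lengths in m; the calibration is good to about 2 mm. A picture is of the moment at which its call begins: read the wrist's pose just before it. There is no depth.
- hand_in(): hands the job in, once; it reports no verdict.
Trained networks look in a picture, given as the dict that the camera call returned (one of the last four; its "shot" number tells which), for a name from the list of things; names that differ only in an ending like _2 or _b are one class to them, and where a whole thing is asked for, a point or a joint stands for the part that bears it (a point fixed in the world has none). Each returns a list of dicts, best first, with "score" (0 to 1); they miss things now and then, are a little off and sometimes report something else, mostly with a low value. They report only what shows in the picture. A call takes as long as a camera call. They do not tell look-alikes from the thing itself.
- nets.search_frame(picture, query): "location" ([column, row] in pixels, amid what is visible of it).
The state is a dict: "time_s": time; "joints": joint angles; "dq": joint speeds; "joint_efforts": joint torques, N m; "ee_pos": TCP position; "orientation": TCP orientation; "wrist_force": force on the tool from outside, world axes, zero at the start; "moment": the same for the moment, N m; "opening": finger opening in m.
Only numpy, scipy, OpenCV 4.12 (cv2) and the standard library are available. Lean on these libraries where they do the work, as an engineer would, in place of code of your own. Each camera call takes 0.05 s, during which the arm holds its last target.

## Working session

There is one attempt and no reset: what is moved stays moved. The work goes in short steps, Python scripts to look and compute and a tool call to move; the robot and the scene stay as the last step left them, time stands still between calls to the robot, and variables do not carry over. Pictures are saved under pics/ and viewed, and the job is handed in when it is done.

Besides the shell and the picture viewer there is one more tool, called after ">>>" as name(argument=value, ...) on one line, values as JSON. arm_command: Moves the arm, as the interface text tells. Its arguments: {"type":"object","properties":{"moves":{"type":"array"},"force":{"type":"number"}},"required":["moves"]}

```bash
mkdir -p pics
python3 - <<'E'
from station import telemetry, capture, nets
import cv2, json, numpy as np
o=telemetry.get_obs(); print({k:np.round(v,3).tolist() for k,v in o.items()})
for n in ["scene","top"]:
    p=capture(n); cv2.imwrite(f"pics/{n}0.png",p["color"])
    print(n,p["mtx"].tolist(),p["R"].tolist(),p["t"].tolist())
    np.savez(f"{n}.npz",mtx=p["mtx"],R=p["R"],t=p["t"])
    for q in ["knob","hub","tray","saucer_a","cup_a","kettle","teapot","tea_box"]:
        print(q,[(np.round(r["location"]).tolist(),round(r["score"],2)) for r in nets.search_frame(p,q)[:4]])
E
```

```text
{'time_s': 0.0, 'joints': [-0.88, 0.359, 0.011, -0.0, -1.224, -0.288], 'dq': [0.0, 0.0, 0.001, -0.0, -0.0, 0.002], 'joint_efforts': [0.0, -58.332, 29.341, 6.936, -0.006, -0.0], 'ee_pos': [0.264, -0.621, 0.23], 'orientation': [[-0.001, -0.92, -0.392], [0.001, -0.392, 0.92], [-1.0, 0.0, 0.002]], 'wrist_force': [0.048, -1.234, 0.646], 'moment': [0.017, 0.005, 0.043], 'opening': 0.086}
scene [[498.4398951173105, 0.0, 317.8745051058514], [0.0, 498.4398951173105, 202.42106364316547], [0.0, 0.0, 1.0]] [[-0.28961664988602004, 0.9571259262661204, -0.005670747571511864], [0.657476389932265, 0.1946330678080545, -0.727902991886461], [-0.6955911103446009, -0.21454120859370238, -0.6856566757676315]] [0.1677794035303786, -0.28087701263557113, 1.7875134157635701]
knob [([308.0, 222.0], 0.66), ([328.0, 190.0], 0.39)]
hub [([484.0, 264.0], 0.26)]
tray [([309.0, 223.0], 0.89)]
saucer_a [([402.0, 330.0], 0.9), ([269.0, 237.0], 0.87), ([332.0, 255.0], 0.6), ([445.0, 217.0], 0.59)]
cup_a [([421.0, 175.0], 0.91), ([271.0, 131.0], 0.75), ([326.0, 231.0], 0.63), ([280.0, 220.0], 0.63)]
kettle [([482.0, 263.0], 0.7)]
teapot [([157.0, 209.0], 0.81)]
tea_box [([232.0, 152.0], 0.62)]
top [[388.59644629015287, 0.0, 318.83141322977497], [0.0, 388.59644629015287, 199.28269406042205], [0.0, 0.0, 1.0]] [[0.007174440790779285, -0.9999556745769934, -0.00609723548914434], [-0.9970655515132437, -0.006688710683043285, -0.07625973469000391], [0.07621557180085214, 0.0066264644169437776, -0.9970693439196696]] [-0.00640613445951651, 0.49765374042675853, 1.0830978372467452]
knob [([324.0, 216.0], 0.62)]
hub [([326.0, 182.0], 0.69)]
tray [([327.0, 185.0], 0.57)]
saucer_a [([306.0, 159.0], 0.95), ([203.0, 230.0], 0.84), ([349.0, 162.0], 0.6), ([223.0, 91.0], 0.55)]
cup_a [([306.0, 143.0], 0.89), ([228.0, 277.0], 0.85), ([422.0, 314.0], 0.8), ([355.0, 147.0], 0.65)]
kettle [([156.0, 151.0], 0.56)]
teapot [([476.0, 144.0], 0.76)]
tea_box [([454.0, 260.0], 0.98)]
```

View pics/scene0.png

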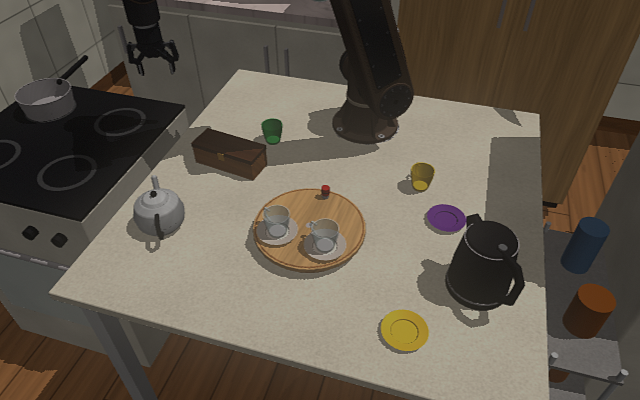

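View pics/top0.png

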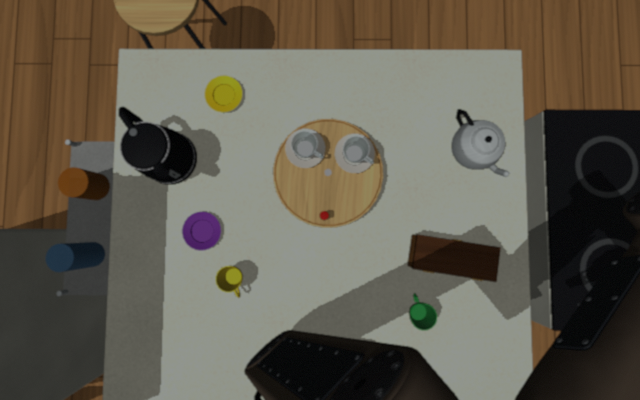

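```bash
cat > h.py <<'E'
import numpy as np, cv2
def ray(p,uv,z):
    d=np.linalg.inv(p["mtx"])@np.array([uv[0],uv[1],1.]); R=p["R"];t=p["t"]
    c=-R.T@t; d=R.T@d; return c+d*(z-c[2])/d[2]
def proj(p,X):
    x=p["mtx"]@(p["R"]@np.asarray(X)+p["t"]); return x[:2]/x[2]
E
python3 - <<'E'
from h import *
for n,a in [("top","pics/top0.png"),("scene","pics/scene0.png")]:
    p=np.load(n+".npz"); im=cv2.imread(a).astype(int)
    b,g,r=im[...,0],im[...,1],im[...,2]
    m=((r>110)&(g<70)&(b<70)).astype(np.uint8)
    k,l,s,c=cv2.connectedComponentsWithStats(m)
    for i in range(1,k):
        if s[i,4]>8: print(n,s[i],c[i],ray(p,c[i],.070 if n=="scene" else .077))
    # tray wood mask
    hsv=cv2.cvtColor(im.astype(np.uint8),cv2.COLOR_BGR2HSV)
    m=((hsv[...,0]>8)&(hsv[...,0]<22)&(hsv[...,1]>70)&(hsv[...,2]>110)).astype(np.uint8)
    k,l,s,c=cv2.connectedComponentsWithStats(m)
    for i in range(1,k):
        if s[i,4]>1500:
            x,y,w,h=s[i][:4]; 
            cs,_=cv2.findContours((l==i).astype(np.uint8),cv2.RETR_EXTERNAL,cv2.CHAIN_APPROX_NONE)
            hull=cv2.convexHull(max(cs,key=len))[:,0]
            P=np.array([ray(p,q,.04) for q in hull])[:,:2]
            A=np.c_[2*P,np.ones(len(P))]; q=np.linalg.lstsq(A,(P**2).sum(1),rcond=None)[0]
            print(n,s[i],"circle",q[:2],np.sqrt(q[2]+q[:2]@q[:2]))
im=cv2.imread("pics/top0.png")[110:240,260:400]; cv2.imwrite("pics/topz.png",cv2.resize(im,None,fx=4,fy=4,interpolation=cv2.INTER_CUBIC))
p=np.load("top.npz"); print("hub",ray(p,(328,173),.04))
E
```

```text
top [320 211   8   9  56] [323.39285714 215.23214286] [ 0.45050158 -0.01585851  0.077     ]
top [ 113    0   83   33 1938] circle [1.09884581 0.47954542] 0.12275580886484402
top [ 273  119  111  108 6118] circle [ 0.57248294 -0.02785569] 0.15312911114640382
scene [322 185   8   5  32] [325.15625 187.125  ] [ 0.44329089 -0.01883863  0.07      ]
scene [ 253  188  113   82 4133] circle [ 0.57429737 -0.0266125 ] 0.15387034643913822
hub [ 0.56994756 -0.02819644  0.04      ]
```

View pics/topz.png

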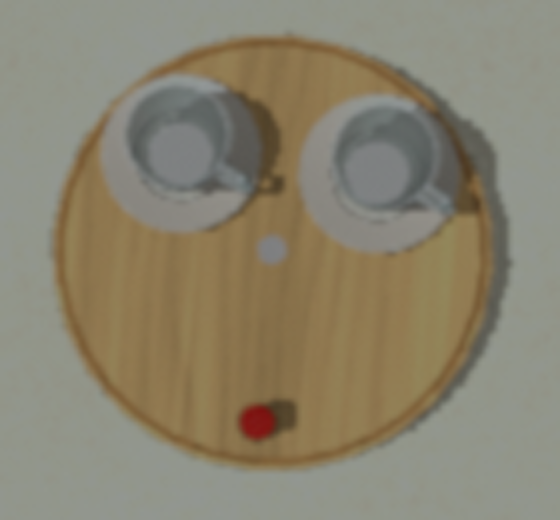

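>>> arm_command(moves=[{"linear":[0.3,1,0],"angular":[0,0,-0.6],"fingers":0.6},{"linear":[0.3,1,0],"angular":[0,0,-0.6],"fingers":0.6},{"linear":[0.3,1,0],"angular":[0,0,-0.6],"fingers":0.6},{"linear":[0.3,1,0],"angular":[0,0,-0.6],"fingers":0.6},{"linear":[0.3,1,0],"angular":[0,0,-0.6],"fingers":0.6},{"linear":[0.3,1,0],"angular":[0,0,-0.6],"fingers":0.6},{"linear":[0.3,1,0],"angular":[0,0,-0.6],"fingers":0.6},{"linear":[0.3,1,0],"angular":[0,0,-0.6],"fingers":0.6},{"linear":[0.3,1,0],"angular":[0,0,-0.6],"fingers":0.6},{"linear":[0.3,1,0],"angular":[0,0,-0.6],"fingers":0.6}], force=30)

```text
time_s: 1.73
ee_pos: [0.3547, -0.3196, 0.2315]
orientation: [[0.001, -0.997, 0.08], [-0.0, 0.08, 0.997], [-1.0, -0.001, -0.0]]
wrist_force: [0.8, 0.4, -0.2]
opening: 0.0513
```

>>> arm_command(moves=[{"linear":[0.3,1,0],"angular":[0,0,0],"fingers":0.6},{"linear":[0.3,1,0],"angular":[0,0,0],"fingers":0.6},{"linear":[0.3,1,0],"angular":[0,0,0],"fingers":0.6},{"linear":[0.3,1,0],"angular":[0,0,0],"fingers":0.6},{"linear":[0.3,1,0],"angular":[0,0,0],"fingers":0.6},{"linear":[0.3,1,0],"angular":[0,0,0],"fingers":0.6},{"linear":[0.3,1,0],"angular":[0,0,0],"fingers":0.6},{"linear":[0.3,1,0],"angular":[0,0,0],"fingers":0.6},{"linear":[0.3,1,0],"angular":[0,0,0],"fingers":0.6},{"linear":[0.2,0.6,0],"angular":[0,0,0],"fingers":0.6}])

```text
time_s: 2.57
ee_pos: [0.4422, -0.0306, 0.2317]
orientation: [[0.001, -0.997, 0.076], [0.001, 0.076, 0.997], [-1.0, -0.001, 0.001]]
wrist_force: [0.9, -0.6, -0.2]
opening: 0.0512
```

```bash
cat >> h.py <<'E'
def wcam(o,p):
    T=np.eye(4);T[:3,:3]=o["orientation"];T[:3,3]=o["ee_pos"]
    C=np.linalg.inv(T@p["hand_eye"])
    return dict(mtx=p["mtx"],R=C[:3,:3],t=C[:3,3])
E
cat > look.py <<'E'
import sys
from h import *
from station import telemetry, capture
n=sys.argv[1]; kz=float(sys.argv[2])
o=telemetry.get_obs(); p=capture("wrist"); w=wcam(o,p); im=p["color"]; cv2.imwrite(f"pics/{n}.png",im)
print(np.round(o["ee_pos"],4),np.round(o["joints"],3))
i=im.astype(int); m=((i[...,2]>90)&(i[...,1]<70)&(i[...,0]<70)).astype(np.uint8)
k,l,s,c=cv2.connectedComponentsWithStats(m)
for j in range(1,k):
    if s[j,4]>60: print(s[j],c[j],ray(w,c[j],kz))
np.savez(n+".npz",**w)
E
python3 look.py w1 0.079
```

```text
[ 0.4422 -0.0306  0.2317] [ 0.378 -0.036 -0.47  -0.    -1.135 -2.025]
[287 169  16  42 263] [292.9581749  189.02661597] [ 0.44853645 -0.06122673  0.079     ]
[273 175  13  44 262] [278.85114504 196.26717557] [ 0.45564604 -0.07763865  0.079     ]
[329 178  18  21 303] [337.96039604 187.59735974] [ 0.45069534 -0.01205128  0.079     ]
[246 187  24  41 332] [258.10843373 207.71987952] [ 0.46727634 -0.10242331  0.079     ]
[  0 387  28  13 220] [ 12.11818182 394.26363636] [ 0.7242772  -0.49682724  0.079     ]
```

View pics/w1.png

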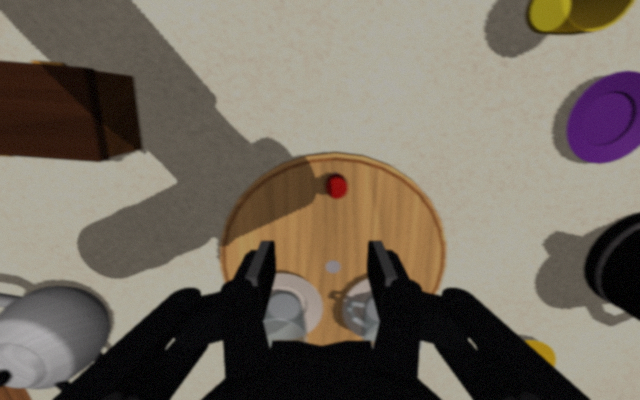

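Run:
```python
from h import *
w=np.load("w1.npz"); print("hub",ray(w,(333,267),.04)); print("cam",-w["R"].T@w["t"])
for X in [(0.4505,-.0145,.079),(0.4505,-.0145,.054)]: print(proj(w,X))
im=cv2.imread("pics/w1.png")[140:290,210:460]; cv2.imwrite("pics/w1z.png",cv2.resize(im,None,fx=3,fy=3,interpolation=cv2.INTER_CUBIC))
```

```text
hub [ 0.57493408 -0.02367208  0.04      ]
cam [ 0.36059382 -0.02426259  0.37404932]
[335.71169471 187.59182647]
[334.62148827 181.45864671]
```

View pics/w1z.png

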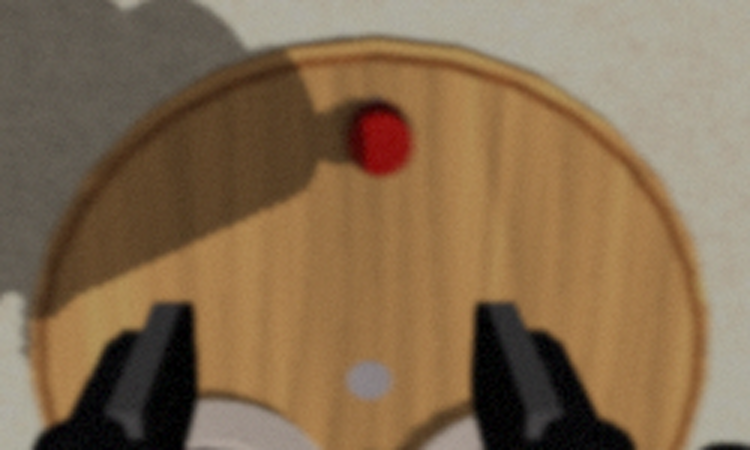

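>>> arm_command(moves=[{"linear":[0.2,0.5,-0.9],"angular":[0,0,0.0],"fingers":0.6},{"linear":[0.05,0,-0.9],"angular":[0,0,0.0],"fingers":0.6},{"linear":[0,0,-0.9],"angular":[0,0,0],"fingers":0.6},{"linear":[0,0,0],"angular":[0,0,0],"fingers":0.6}])

```text
time_s: 2.95
ee_pos: [0.446, -0.0184, 0.1461]
orientation: [[-0.007, -0.997, 0.078], [-0.001, 0.078, 0.997], [-1.0, 0.007, -0.002]]
wrist_force: [-0.3, 0.9, 0.0]
opening: 0.0514
```

```bash
python3 look.py w2 0.079
```

```text
[ 0.446  -0.0184  0.1461] [ 4.010e-01  6.100e-02 -5.870e-01 -2.000e-03 -9.310e-01 -2.049e+00]
[280 181  15  65 311] [287.13504823 208.60450161] [ 0.44205697 -0.04487975  0.079     ]
[264 186  23  61 327] [273.95718654 214.40366972] [ 0.44615855 -0.05596521  0.079     ]
[242 196  19  54 302] [250.76821192 220.52317881] [ 0.44996617 -0.07529218  0.079     ]
[209 207  26  22 102] [224.59803922 218.45098039] [ 0.44654221 -0.09600321  0.079     ]
[221 227  20  46 342] [231.47660819 250.31578947] [ 0.47540728 -0.09553799  0.079     ]
[187 251  14  37 186] [193.65591398 271.95698925] [ 0.49350268 -0.13158872  0.079     ]
```

View pics/w2.png

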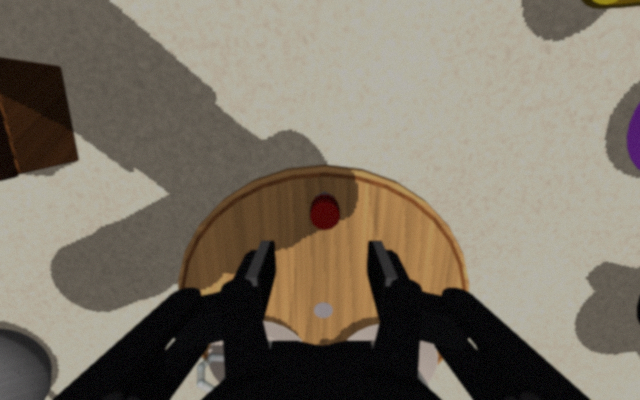

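```bash
sed -i 's/m=((i\[...,2\]>90).*/m=((i[...,2]>40)\&(i[...,2]>2.5*i[...,1])\&(i[...,2]>2.5*i[...,0])).astype(np.uint8)/' look.py
cat > fit.py <<'E'
from h import *
import sys
from scipy.optimize import minimize
# fit knob silhouette (cylinder) by mask IoU
n=sys.argv[1]; zl=float(sys.argv[2])
w=np.load(n+".npz"); im=cv2.imread(f"pics/{n}.png").astype(int)
m=((im[...,2]>40)&(im[...,2]>2.5*im[...,1])&(im[...,2]>2.5*im[...,0])).astype(np.uint8)
k,l,s,c=cv2.connectedComponentsWithStats(m)
j=1+np.argmax(s[1:,4]); print(s[j],c[j]); m=(l==j).astype(np.uint8)
a=np.linspace(0,2*np.pi,40)
def mk(x,y):
    P=[proj(w,(x+.0125*np.cos(t),y+.0125*np.sin(t),z)) for t in a for z in (zl,zl+.0245)]
    h=cv2.convexHull((np.array(P)*16).astype(np.int32)); o=np.zeros(m.shape,np.uint8); cv2.fillConvexPoly(o,h,1,shift=4); return o
def f(v):
    o=mk(*v); return -(o&m).sum()/(o|m).sum()
x0=ray(w,c[j],zl+.018)[:2]
r=minimize(f,x0,method="Nelder-Mead",options=dict(initial_simplex=[x0,x0+[.005,0],x0+[0,.005]]))
print("knob",r.x,r.fun)
E
python3 fit.py w1 .054; python3 fit.py w2 .054
python3 - <<'E'
from h import *
w=np.load("w2.npz"); print("hub",ray(w,(323,311),.04))
E
```

```text
[326 175  21  23 382] [335.91884817 186.02879581]
knob [0.46395765 0.01544634] 0.0
[310 195  30  34 722] [324.20083102 212.8767313 ]
knob [0.46384851 0.01346015] 0.0
hub [ 0.57544624 -0.02621973  0.04      ]fit.py:15: RuntimeWarning: overflow encountered in scalar negative
  o=mk(*v); return -(o&m).sum()/(o|m).sum()
fit.py:15: RuntimeWarning: overflow encountered in scalar negative
  o=mk(*v); return -(o&m).sum()/(o|m).sum()
```

```bash
sed -i 's/return -(o&m).sum()/return -float((o\&m).sum())/' fit.py
python3 fit.py w1 .054; python3 fit.py w2 .054
```

```text
[326 175  21  23 382] [335.91884817 186.02879581]
knob [ 0.45109233 -0.01387537] -0.7180451127819549
[310 195  30  34 722] [324.20083102 212.8767313 ]
knob [ 0.45211088 -0.01504502] -0.7191235059760956
```

>>> arm_command(moves=[{"linear":[0.2,0.12,-0.5],"angular":[0,0,0.0],"fingers":0.5},{"linear":[0,0,-0.6],"angular":[0,0,0.0],"fingers":0.5},{"linear":[0,0,-0.3],"angular":[0,0,0],"fingers":0.5},{"linear":[0,0,0],"angular":[0,0,0],"fingers":0.5}])

```text
time_s: 3.33
ee_pos: [0.4546, -0.0147, 0.108]
orientation: [[-0.002, -0.997, 0.078], [-0.001, 0.078, 0.997], [-1.0, 0.001, -0.001]]
wrist_force: [0.0, -0.5, 0.7]
opening: 0.0428
```

```bash
python3 look.py w3 0.079;python3 fit.py w3 .054
```

```text
[ 0.4546 -0.0147  0.108 ] [ 0.403  0.121 -0.625 -0.    -0.826 -2.051]
[ 302  204   35   38 1050] [318.5247619  222.43904762] [ 0.44824794 -0.01553839  0.079     ]
[ 302  204   35   38 1050] [318.5247619  222.43904762]
knob [ 0.45424919 -0.01610666] -0.7226428079834825
```

View pics/w3.png

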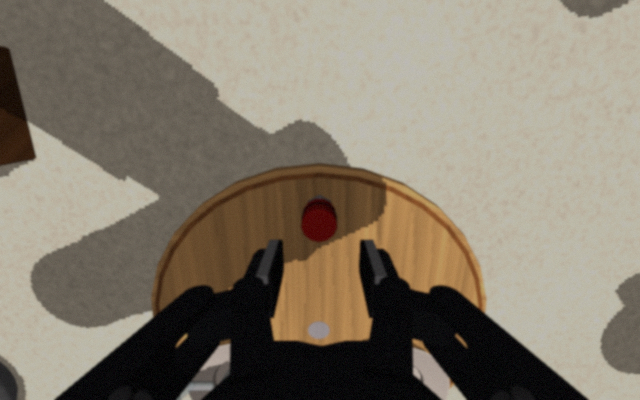

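Run:
```python
from h import *
w=np.load("w3.npz"); im=cv2.imread("pics/w3.png")
print(w["mtx"], -w["R"].T@w["t"])
im2=cv2.resize(im,None,fx=4,fy=4,interpolation=cv2.INTER_CUBIC)
a=np.linspace(0,2*np.pi,60)
for z,col in [(.054,(255,0,0)),(.079,(0,255,0))]:
    P=np.array([proj(w,(.4525+.0125*np.cos(t),-.0155+.0125*np.sin(t),z)) for t in a])
    print(P.min(0),P.max(0)); cv2.polylines(im2,[((P+.5)*4).astype(np.int32)],True,col,1)
P=np.array([proj(w,(.575+.155*np.cos(t),-.0265+.155*np.sin(t),.04)) for t in a]); cv2.polylines(im2,[((P+.5)*4).astype(np.int32)],True,(255,255,0),1)
cv2.circle(im2,tuple(int(v*4) for v in proj(w,(.575,-.0265,.04))),4,(0,255,0),1)
cv2.imwrite("pics/w3z.png",im2[640:1240,880:1680])
```

```text
[[282.0323375    0.         320.96347272]
 [  0.         282.0323375  195.85852016]
 [  0.           0.           1.        ]] [ 0.37340236 -0.00811828  0.25053258]
[302.63507871 198.42056854] [335.96051696 229.38909197]
[300.33005084 210.78397567] [337.87044451 245.08118302]
```

View pics/w3z.png

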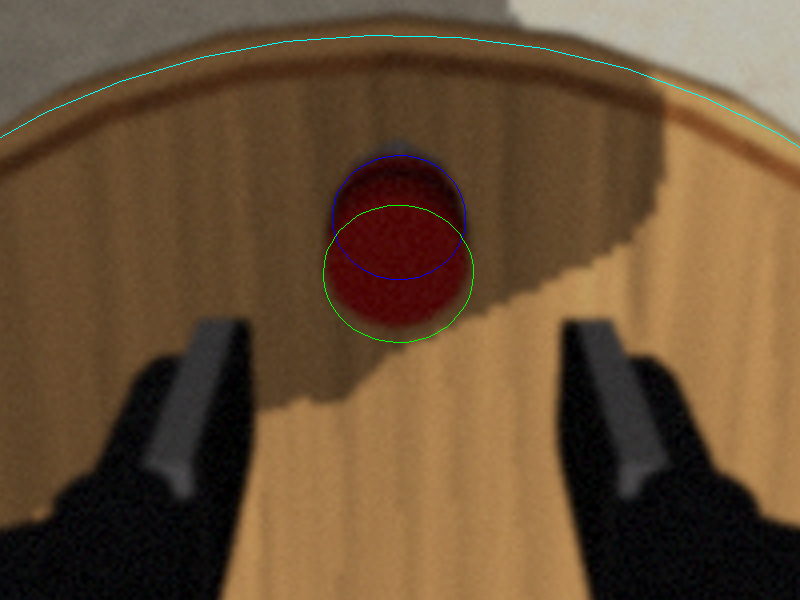

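>>> arm_command(moves=[{"linear":[-0.08,-0.03,-0.5],"angular":[0,0,0.0],"fingers":0.45},{"linear":[0,0,-0.6],"angular":[0,0,0.0],"fingers":0.45},{"linear":[0,0,-0.6],"angular":[0,0,0],"fingers":0.4},{"linear":[0,0,-0.2],"angular":[0,0,0],"fingers":0.36},{"linear":[0,0,0],"angular":[0,0,0],"fingers":0.36}], force=20)

```text
time_s: 3.8
ee_pos: [0.4525, -0.0155, 0.0513]
orientation: [[-0.001, -0.997, 0.077], [-0.001, 0.077, 0.997], [-1.0, 0.001, -0.001]]
wrist_force: [-0.1, 0.1, -0.1]
opening: 0.0309
```

```bash
python3 look.py w4 0.079
```

```text
[ 0.4525 -0.0155  0.0513] [ 0.403  0.205 -0.695  0.    -0.672 -2.052]
[300 237  40  15 217] [319.29493088 241.78341014] [ 0.43089406 -0.01428621  0.079     ]
[ 295  246   50   53 2066] [319.42061955 271.93949661] [ 0.44665055 -0.01548488  0.079     ]
```

View pics/w4.png

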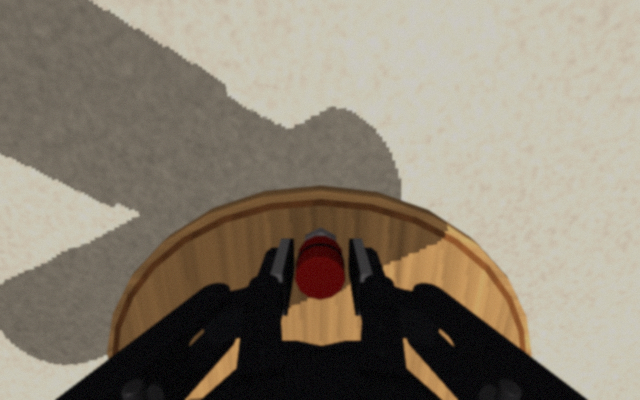

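>>> arm_command(moves=[{"linear":[0,-0.01,0],"angular":[0,0,0],"fingers":0.31},{"linear":[0,0,0],"angular":[0,0,0],"fingers":0.31}])

```text
time_s: 4.02
ee_pos: [0.4535, -0.0154, 0.0525]
orientation: [[0.002, -0.997, 0.077], [0.001, 0.077, 0.997], [-1.0, -0.002, 0.001]]
wrist_force: [0.4, 0.5, 1.4]
opening: 0.0266
```

>>> arm_command(moves=[{"linear":[0,0,0],"angular":[0,0,0],"fingers":0.295},{"linear":[0,0,0],"angular":[0,0,0],"fingers":0.295}])

```text
time_s: 4.18
ee_pos: [0.4532, -0.0154, 0.052]
orientation: [[0.001, -0.997, 0.077], [0.001, 0.077, 0.997], [-1.0, -0.001, 0.001]]
wrist_force: [-0.9, -0.5, 0.2]
opening: 0.0252
```

>>> arm_command(moves=[{"linear":[0,0,0],"angular":[0,0,0],"fingers":0.28},{"linear":[0,0,0],"angular":[0,0,0],"fingers":0.25}], force=25)

```text
time_s: 4.35
ee_pos: [0.4532, -0.0154, 0.0521]
orientation: [[0.001, -0.997, 0.077], [0.0, 0.077, 0.997], [-1.0, -0.001, 0.0]]
wrist_force: [-1.9, -0.1, 6.9]
opening: 0.0242
```

>>> arm_command(moves=[{"linear":[0,0,0],"angular":[0,0,0],"fingers":0.2},{"linear":[0,0,0],"angular":[0,0,0],"fingers":0.2}], force=40)

```text
time_s: 4.52
ee_pos: [0.4532, -0.0154, 0.0521]
orientation: [[0.001, -0.997, 0.077], [0.0, 0.077, 0.997], [-1.0, -0.001, 0.0]]
wrist_force: [-1.4, 0.4, 9.6]
opening: 0.0236
```

>>> arm_command(moves=[{"linear":[0,0,0.1],"angular":[0,0,0],"fingers":0.2},{"linear":[0,0,0.1],"angular":[0,0,0],"fingers":0.2},{"linear":[0,0,0.1],"angular":[0,0,0],"fingers":0.2},{"linear":[0,0,0],"angular":[0,0,0],"fingers":0.2}])

```text
time_s: 4.85
ee_pos: [0.453, -0.0154, 0.0606]
orientation: [[0.001, -0.997, 0.077], [0.0, 0.077, 0.997], [-1.0, -0.001, 0.0]]
wrist_force: [4.7, 0.1, -10.0]
opening: 0.0237
```

```bash
cat > path.py <<'E'
import numpy as np
hub=np.array([.5745,-.0265]); r=.122; f0=np.arctan2(.011,-.1215)
def pos(a): f=f0-a; return hub+r*np.array([np.cos(f),np.sin(f)])
def rows(al):
    for a,b in zip(al[:-1],al[1:]):
        d=(pos(b)-pos(a))/.03; print(round(a,3),round(b,3),np.round(d,3),"ang",round(-(b-a)/.08,3))
if __name__=="__main__":
    st=[.01,.02,.025,.025]+[.025]*16+[.02,.015,.01]; al=np.r_[0,np.cumsum(st)]; rows(al)
E
python3 path.py
```

```text
0.0 0.01 [0.004 0.04 ] ang -0.125
0.01 0.03 [0.009 0.081] ang -0.25
0.03 0.055 [0.013 0.101] ang -0.312
0.055 0.08 [0.016 0.1  ] ang -0.312
0.08 0.105 [0.018 0.1  ] ang -0.313
0.105 0.13 [0.021 0.099] ang -0.312
0.13 0.155 [0.023 0.099] ang -0.312
0.155 0.18 [0.026 0.098] ang -0.312
0.18 0.205 [0.028 0.098] ang -0.312
0.205 0.23 [0.031 0.097] ang -0.312
0.23 0.255 [0.033 0.096] ang -0.313
0.255 0.28 [0.036 0.095] ang -0.313
0.28 0.305 [0.038 0.094] ang -0.313
0.305 0.33 [0.04  0.093] ang -0.313
0.33 0.355 [0.043 0.092] ang -0.313
0.355 0.38 [0.045 0.091] ang -0.313
0.38 0.405 [0.047 0.09 ] ang -0.313
0.405 0.43 [0.049 0.089] ang -0.313
0.43 0.455 [0.052 0.088] ang -0.313
0.455 0.48 [0.054 0.086] ang -0.313
0.48 0.5 [0.045 0.068] ang -0.25
0.5 0.515 [0.034 0.05 ] ang -0.188
0.515 0.525 [0.023 0.033] ang -0.125
```

>>> arm_command(moves=[{"linear":[0,0,0.02],"angular":[0,0,0],"fingers":0.2}])

```text
time_s: 4.93
ee_pos: [0.453, -0.0154, 0.0609]
orientation: [[0.001, -0.997, 0.077], [0.0, 0.077, 0.997], [-1.0, -0.001, 0.0]]
wrist_force: [5.4, 0.6, -10.3]
opening: 0.0237
```

>>> arm_command(moves=[{"linear":[0.004,0.04,0],"angular":[0,0,-0.125],"fingers":0.2},{"linear":[0,0,0],"angular":[0,0,0],"fingers":0.2}])

```text
time_s: 5.1
ee_pos: [0.4531, -0.0142, 0.0608]
orientation: [[0.001, -0.996, 0.088], [0.0, 0.088, 0.996], [-1.0, -0.0, 0.0]]
wrist_force: [5.0, 0.4, -10.5]
opening: 0.0235
```

>>> arm_command(moves=[{"linear":[0.004,0.04,0],"angular":[0,0,-0.125],"fingers":0.2},{"linear":[0.004,0.04,0],"angular":[0,0,-0.125],"fingers":0.2}])

```text
time_s: 5.27
ee_pos: [0.4534, -0.0119, 0.0608]
orientation: [[0.001, -0.994, 0.107], [0.0, 0.107, 0.994], [-1.0, -0.001, 0.0]]
wrist_force: [5.7, -1.3, -9.7]
opening: 0.0231
```

>>> arm_command(moves=[{"linear":[0.023,0.08,0],"angular":[0,0,-0.25],"fingers":0.2},{"linear":[0.025,0.1,0],"angular":[0,0,-0.312],"fingers":0.2},{"linear":[0.026,0.1,0],"angular":[0,0,-0.312],"fingers":0.2},{"linear":[0.021,0.099,0],"angular":[0,0,-0.312],"fingers":0.2},{"linear":[0.023,0.099,0],"angular":[0,0,-0.312],"fingers":0.2},{"linear":[0.026,0.098,0],"angular":[0,0,-0.312],"fingers":0.2},{"linear":[0.026,0.078,0],"angular":[0,0,-0.26],"fingers":0.2}])

```text
time_s: 5.85
ee_pos: [0.4574, 0.0075, 0.0604]
orientation: [[-0.002, -0.963, 0.271], [-0.001, 0.271, 0.963], [-1.0, 0.001, -0.001]]
wrist_force: [2.3, -1.2, -10.0]
opening: 0.0237
```

```bash
python3 look.py w5 0.079
python3 - <<'E'
from station import capture
import cv2
cv2.imwrite("pics/top1.png",cv2.resize(capture("top")["color"][100:250,250:410],None,fx=4,fy=4,interpolation=cv2.INTER_CUBIC))
E
```

```text
[0.4574 0.0075 0.0604] [ 0.449  0.197 -0.675 -0.    -0.7   -2.294]
[301 235  41  14 199] [319.77386935 239.48743719] [0.43984465 0.01201376 0.079     ]
[ 297  244   49   52 2043] [320.63974547 269.8844836 ] [0.45641586 0.00777273 0.079     ]
```

View pics/w5.png

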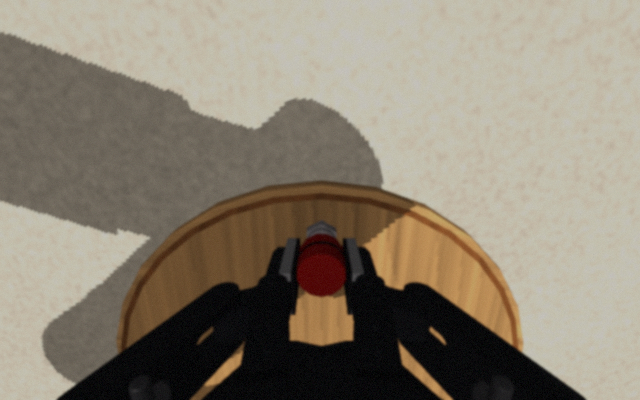

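View pics/top1.png

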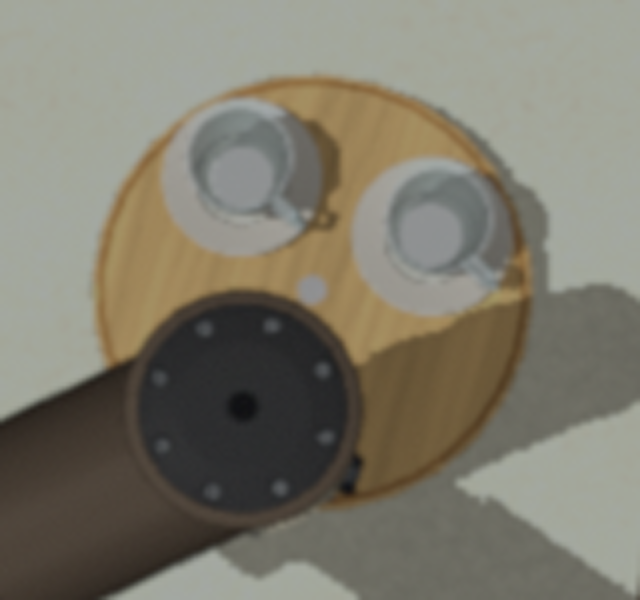

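```bash
python3 -c "
from path import *
st=[.015]+[.025]*12+[.02,.015]; rows(.195+np.r_[0,np.cumsum(st)]); print(pos(.545))"
```

```text
0.195 0.21 [0.018 0.058] ang -0.188
0.21 0.235 [0.031 0.097] ang -0.312
0.235 0.26 [0.034 0.096] ang -0.312
0.26 0.285 [0.036 0.095] ang -0.313
0.285 0.31 [0.038 0.094] ang -0.312
0.31 0.335 [0.041 0.093] ang -0.312
0.335 0.36 [0.043 0.092] ang -0.313
0.36 0.385 [0.045 0.091] ang -0.313
0.385 0.41 [0.048 0.09 ] ang -0.312
0.41 0.435 [0.05  0.089] ang -0.312
0.435 0.46 [0.052 0.087] ang -0.313
0.46 0.485 [0.054 0.086] ang -0.313
0.485 0.51 [0.056 0.085] ang -0.313
0.51 0.53 [0.047 0.067] ang -0.25
0.53 0.545 [0.036 0.049] ang -0.188
[0.47630216 0.04589602]
```

>>> arm_command(moves=[{"linear":[0.02,0.058,0],"angular":[0,0,-0.188],"fingers":0.2},{"linear":[0.033,0.097,0.003],"angular":[0,0,-0.312],"fingers":0.2},{"linear":[0.036,0.096,0.003],"angular":[0,0,-0.312],"fingers":0.2},{"linear":[0.038,0.095,0],"angular":[0,0,-0.312],"fingers":0.2},{"linear":[0.038,0.094,0],"angular":[0,0,-0.312],"fingers":0.2},{"linear":[0.041,0.093,0],"angular":[0,0,-0.312],"fingers":0.2},{"linear":[0.043,0.092,0],"angular":[0,0,-0.312],"fingers":0.2},{"linear":[0.035,0.072,0],"angular":[0,0,-0.25],"fingers":0.2}])

```text
time_s: 6.62
ee_pos: [0.4657, 0.0282, 0.0606]
orientation: [[-0.002, -0.896, 0.443], [-0.001, 0.443, 0.896], [-1.0, 0.001, -0.001]]
wrist_force: [0.9, -1.2, -10.1]
opening: 0.0238
```

>>> arm_command(moves=[{"linear":[0.036,0.073,0],"angular":[0,0,-0.25],"fingers":0.2},{"linear":[0.048,0.09,0],"angular":[0,0,-0.312],"fingers":0.2},{"linear":[0.05,0.089,0],"angular":[0,0,-0.312],"fingers":0.2},{"linear":[0.052,0.087,0],"angular":[0,0,-0.312],"fingers":0.2},{"linear":[0.054,0.086,0],"angular":[0,0,-0.312],"fingers":0.2},{"linear":[0.047,0.067,0],"angular":[0,0,-0.25],"fingers":0.2},{"linear":[0.036,0.049,0],"angular":[0,0,-0.188],"fingers":0.2},{"linear":[0,0,0],"angular":[0,0,0],"fingers":0.2}])

```text
time_s: 7.28
ee_pos: [0.4759, 0.0449, 0.0608]
orientation: [[-0.001, -0.817, 0.576], [-0.0, 0.576, 0.817], [-1.0, 0.001, -0.001]]
wrist_force: [0.7, 0.3, -10.2]
opening: 0.0238
```

>>> arm_command(moves=[{"linear":[0,0,-0.045],"angular":[0,0,0],"fingers":0.2},{"linear":[0,0,-0.045],"angular":[0,0,0],"fingers":0.2},{"linear":[0,0,0],"angular":[0,0,0],"fingers":0.2}])

```text
time_s: 7.53
ee_pos: [0.476, 0.0448, 0.0587]
orientation: [[-0.0, -0.818, 0.575], [-0.0, 0.575, 0.818], [-1.0, 0.0, -0.0]]
wrist_force: [-4.2, 2.5, -2.1]
opening: 0.0238
```

>>> arm_command(moves=[{"linear":[0,0,0],"angular":[0,0,0],"fingers":0.335},{"linear":[0,0,-0.08],"angular":[0,0,0],"fingers":0.335},{"linear":[0,0,-0.08],"angular":[0,0,0],"fingers":0.335}])

```text
time_s: 7.78
ee_pos: [0.4776, 0.0452, 0.0543]
orientation: [[0.003, -0.819, 0.574], [0.001, 0.574, 0.819], [-1.0, -0.002, 0.002]]
wrist_force: [-0.0, 0.2, 0.5]
opening: 0.0285
```

```bash
python3 look.py w6 0.0855; python3 -c "
import cv2
cv2.imwrite('pics/w6z.png',cv2.resize(cv2.imread('pics/w6.png')[180:320,230:410],None,fx=4,fy=4,interpolation=cv2.INTER_CUBIC))"
```

```text
[0.4776 0.0452 0.0543] [ 5.060e-01  2.380e-01 -6.380e-01  1.000e-03 -6.920e-01 -2.689e+00]
[296 236  43  16 198] [315.22222222 240.91414141] [0.45631245 0.05681042 0.0855    ]
[ 293  246   51   54 2124] [317.413371   273.12099812] [0.47023021 0.0481276  0.0855    ]
```

View pics/w6z.png

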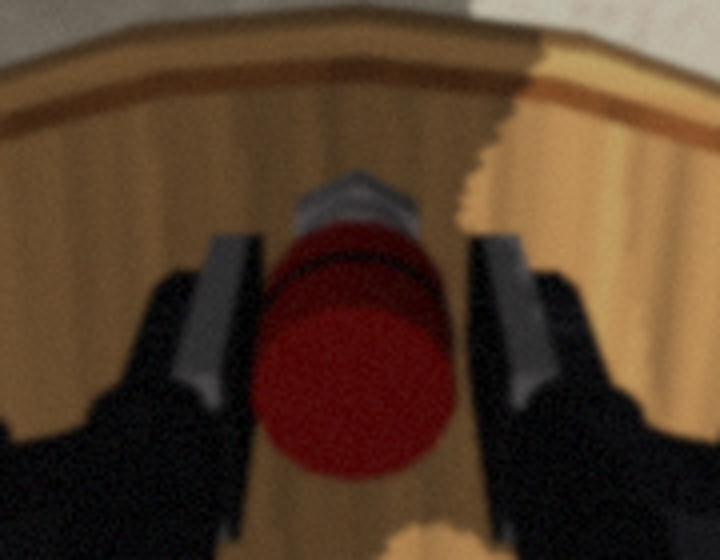

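>>> arm_command(moves=[{"linear":[0.025,0.034,0],"angular":[0,0,-0.09],"fingers":0.335},{"linear":[0.025,0.033,0],"angular":[0,0,-0.09],"fingers":0.335},{"linear":[0.025,0.033,0],"angular":[0,0,-0.09],"fingers":0.335},{"linear":[0.025,0.032,0],"angular":[0,0,-0.09],"fingers":0.335},{"linear":[0.025,0.032,0],"angular":[0,0,-0.09],"fingers":0.335}])

```text
time_s: 8.25
ee_pos: [0.4789, 0.0482, 0.0535]
orientation: [[-0.003, -0.797, 0.605], [-0.002, 0.605, 0.797], [-1.0, 0.001, -0.004]]
wrist_force: [-2.2, -7.4, 4.0]
opening: 0.0286
```

```bash
python3 look.py w7 0.0855; python3 -c "
import cv2
cv2.imwrite('pics/w7z.png',cv2.resize(cv2.imread('pics/w7.png')[180:320,230:410],None,fx=4,fy=4,interpolation=cv2.INTER_CUBIC))"
```

```text
[0.4789 0.0482 0.0535] [ 5.110e-01  2.440e-01 -6.310e-01  1.000e-03 -6.990e-01 -2.732e+00]
[296 238  39  15 186] [314.05376344 242.91935484] [0.45841271 0.05992731 0.0855    ]
[ 291  249   51   54 2129] [315.35932363 276.02066698] [0.47207039 0.05013223 0.0855    ]
```

View pics/w7z.png

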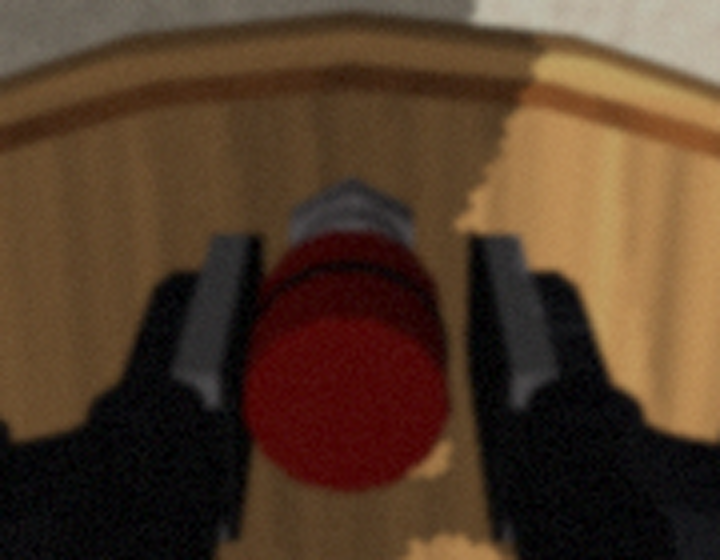

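>>> arm_command(moves=[{"linear":[0,0,0],"angular":[0,0,0],"fingers":0.335}])

```text
time_s: 8.38
ee_pos: [0.4791, 0.0485, 0.0535]
orientation: [[-0.002, -0.797, 0.604], [-0.002, 0.604, 0.797], [-1.0, 0.001, -0.003]]
wrist_force: [-2.3, -6.2, 3.4]
opening: 0.0286
```

>>> arm_command(moves=[{"linear":[0,0,0],"angular":[0,0,0],"fingers":0.335},{"linear":[0,0,0],"angular":[0,0,0],"fingers":0.335}])

```text
time_s: 8.55
ee_pos: [0.4791, 0.0485, 0.0535]
orientation: [[-0.002, -0.797, 0.604], [-0.002, 0.604, 0.797], [-1.0, 0.001, -0.003]]
wrist_force: [-1.7, -6.5, 3.1]
opening: 0.0287
```

Run:
```python
from station import capture
import cv2
p=capture("scene")["color"]; cv2.imwrite("pics/s1.png",cv2.resize(p[170:280,240:380],None,fx=5,fy=5,interpolation=cv2.INTER_CUBIC))
p=capture("top")["color"]; cv2.imwrite("pics/t2.png",cv2.resize(p[100:250,250:410],None,fx=4,fy=4,interpolation=cv2.INTER_CUBIC))
```

```text
(no output)
```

View pics/s1.png

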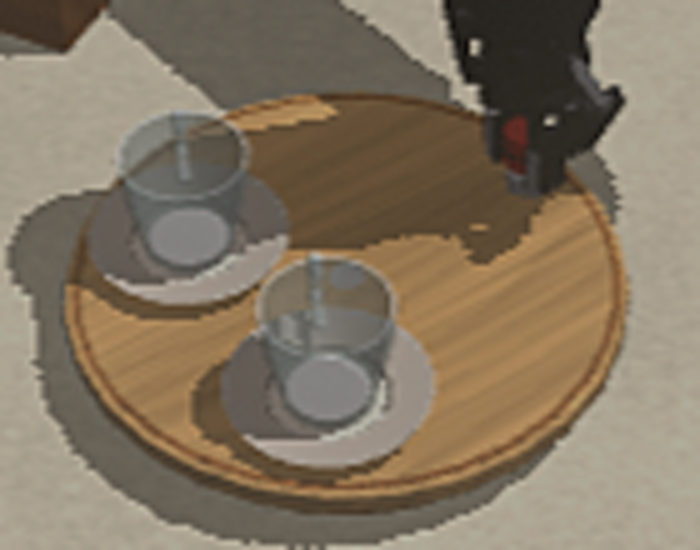

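View pics/t2.png

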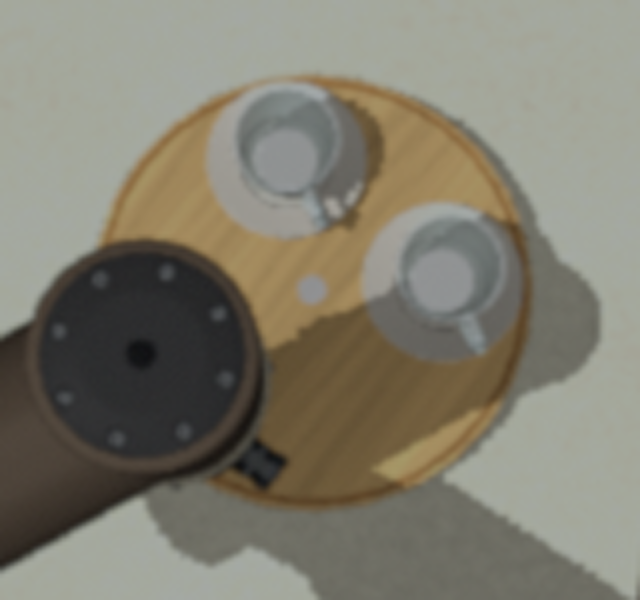

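>>> arm_command(moves=[{"linear":[0.025,0.032,0.04],"angular":[0,0,-0.06],"fingers":0.335},{"linear":[0,0,0],"angular":[0,0,0],"fingers":0.335}])

```text
time_s: 8.82
ee_pos: [0.4797, 0.0498, 0.0544]
orientation: [[-0.002, -0.793, 0.609], [-0.001, 0.609, 0.793], [-1.0, 0.001, -0.003]]
wrist_force: [-3.4, -3.6, 0.2]
opening: 0.0289
```

>>> arm_command(moves=[{"linear":[0.026,0.032,0.02],"angular":[0,0,-0.08],"fingers":0.335},{"linear":[0.026,0.031,0],"angular":[0,0,-0.08],"fingers":0.335},{"linear":[0,0,0],"angular":[0,0,0],"fingers":0.335}])

```text
time_s: 9.07
ee_pos: [0.4815, 0.0523, 0.0549]
orientation: [[-0.002, -0.786, 0.619], [-0.001, 0.619, 0.786], [-1.0, 0.001, -0.002]]
wrist_force: [-3.7, -2.2, -2.8]
opening: 0.0287
```

>>> arm_command(moves=[{"linear":[0.021,0.026,0],"angular":[0,0,-0.06],"fingers":0.335},{"linear":[0.021,0.026,0],"angular":[0,0,-0.06],"fingers":0.335}])

```text
time_s: 9.23
ee_pos: [0.4829, 0.0539, 0.055]
orientation: [[-0.001, -0.78, 0.626], [-0.0, 0.626, 0.78], [-1.0, 0.001, -0.001]]
wrist_force: [-3.9, -1.3, -2.5]
opening: 0.0285
```

>>> arm_command(moves=[{"linear":[0.022,0.025,0],"angular":[0,0,-0.06],"fingers":0.335},{"linear":[0.022,0.025,0],"angular":[0,0,-0.06],"fingers":0.335}])

```text
time_s: 9.4
ee_pos: [0.4846, 0.0556, 0.0552]
orientation: [[-0.001, -0.774, 0.633], [-0.0, 0.633, 0.774], [-1.0, 0.0, -0.001]]
wrist_force: [-3.2, -2.3, -1.9]
opening: 0.0286
```

>>> arm_command(moves=[{"linear":[0.022,0.025,0],"angular":[0,0,-0.06],"fingers":0.335},{"linear":[0.022,0.025,0],"angular":[0,0,-0.06],"fingers":0.335}])

```text
time_s: 9.57
ee_pos: [0.4864, 0.0573, 0.0554]
orientation: [[0.0, -0.768, 0.641], [0.0, 0.641, 0.768], [-1.0, 0.0, 0.0]]
wrist_force: [-4.1, -2.9, -2.3]
opening: 0.0287
```

>>> arm_command(moves=[{"linear":[0.023,0.025,0],"angular":[0,0,-0.06],"fingers":0.335},{"linear":[0.023,0.025,0],"angular":[0,0,-0.06],"fingers":0.335}])

```text
time_s: 9.73
ee_pos: [0.488, 0.0588, 0.0555]
orientation: [[0.0, -0.762, 0.648], [0.0, 0.648, 0.762], [-1.0, -0.0, 0.0]]
wrist_force: [-2.9, -2.5, -1.9]
opening: 0.0286
```

>>> arm_command(moves=[{"linear":[0.023,0.024,0],"angular":[0,0,-0.06],"fingers":0.335},{"linear":[0.023,0.024,0],"angular":[0,0,-0.06],"fingers":0.335}])

```text
time_s: 9.9
ee_pos: [0.4905, 0.0608, 0.056]
orientation: [[0.003, -0.756, 0.655], [0.001, 0.655, 0.756], [-1.0, -0.001, 0.003]]
wrist_force: [0.3, 0.7, -0.7]
opening: 0.0287
```

>>> arm_command(moves=[{"linear":[0.024,0.024,0],"angular":[0,0,-0.06],"fingers":0.335},{"linear":[0.024,0.024,0],"angular":[0,0,-0.06],"fingers":0.335}])

```text
time_s: 10.07
ee_pos: [0.4909, 0.0612, 0.0559]
orientation: [[0.0, -0.749, 0.662], [-0.001, 0.662, 0.749], [-1.0, -0.001, -0.0]]
wrist_force: [-3.5, -8.1, 4.9]
opening: 0.0286
```

```bash
python3 look.py w8 0.079; python3 -c "
import cv2
cv2.imwrite('pics/w8z.png',cv2.resize(cv2.imread('pics/w8.png')[180:320,230:410],None,fx=4,fy=4,interpolation=cv2.INTER_CUBIC))"
```

```text
[0.4909 0.0612 0.0559] [ 5.230e-01  2.580e-01 -6.030e-01  1.000e-03 -7.100e-01 -2.818e+00]
[297 231  30  14 131] [312.19083969 234.80152672] [0.47081803 0.07325943 0.079     ]
[ 293  240   48   51 1868] [315.74304069 265.91220557] [0.48434675 0.06337717 0.079     ]
```

View pics/w8z.png

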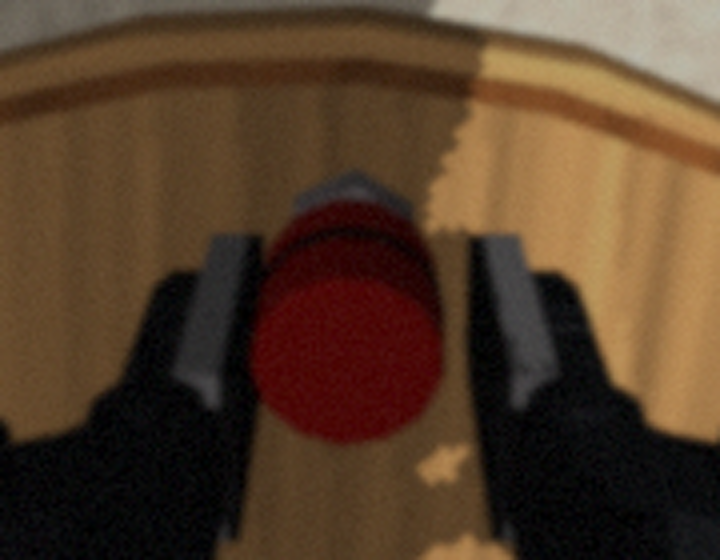

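The knob has dropped between the fingers, and less of the grey sleeve now shows at (350,190) in the zoom. The trailing finger pushes against a stop with about 9 N, so I'll ease off and open the fingers.

>>> arm_command(moves=[{"linear":[-0.03,-0.03,0],"angular":[0,0,0],"fingers":0.335},{"linear":[-0.03,-0.03,0],"angular":[0,0,0],"fingers":0.335},{"linear":[0,0,0],"angular":[0,0,0],"fingers":0.36}])

```text
time_s: 10.37
ee_pos: [0.4896, 0.0603, 0.0558]
orientation: [[0.002, -0.749, 0.662], [0.001, 0.662, 0.749], [-1.0, -0.001, 0.002]]
wrist_force: [0.1, -0.1, -0.1]
opening: 0.0305
```

```bash
python3 look.py w9 0.079; python3 -c "
import cv2
cv2.imwrite('pics/w9z.png',cv2.resize(cv2.imread('pics/w9.png')[180:320,230:410],None,fx=4,fy=4,interpolation=cv2.INTER_CUBIC))"
```

```text
[0.4896 0.0603 0.0558] [ 0.522  0.255 -0.607 -0.    -0.707 -2.816]
[299 231  36  15 154] [315.86363636 235.45454545] [0.47085663 0.07333109 0.079     ]
[ 295  240   48   52 1875] [318.09706667 266.35573333] [0.48393574 0.06308374 0.079     ]
```

View pics/w9z.png

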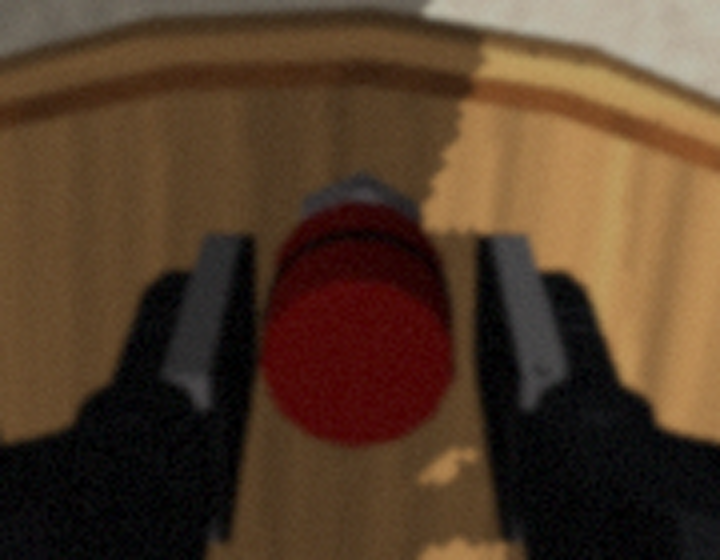

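>>> arm_command(moves=[{"linear":[0.01,0.01,0],"angular":[0,0,0],"fingers":0.5},{"linear":[0,0,0],"angular":[0,0,0],"fingers":0.5},{"linear":[0,0,0.4],"angular":[0,0,0],"fingers":0.5},{"linear":[0,0,0.8],"angular":[0,0,0],"fingers":0.5},{"linear":[0,0,0.6],"angular":[0,0,0],"fingers":0.5},{"linear":[0,0,0],"angular":[0,0,0],"fingers":0.5}])

```text
time_s: 10.92
ee_pos: [0.4913, 0.061, 0.1128]
orientation: [[0.006, -0.75, 0.661], [0.002, 0.661, 0.75], [-1.0, -0.003, 0.005]]
wrist_force: [0.3, -0.4, -0.6]
opening: 0.0431
```

```bash
python3 look.py w10 0.079
python3 - <<'E'
from h import *
from scipy.optimize import minimize
for n in ["w3","w10"]:
  w=np.load(n+".npz"); im=cv2.imread(f"pics/{n}.png").astype(int)
  m=((im[...,2]>40)&(im[...,2]>2.5*im[...,1])&(im[...,2]>2.5*im[...,0])).astype(np.uint8)
  m=cv2.morphologyEx(m,cv2.MORPH_CLOSE,np.ones((3,3),np.uint8))
  k,l,s,c=cv2.connectedComponentsWithStats(m); j=1+np.argmax(s[1:,4]); print(n,s[j],c[j])
im=cv2.imread("pics/w10.png")
cv2.imwrite("pics/w10z.png",cv2.resize(im[150:300,220:420],None,fx=4,fy=4,interpolation=cv2.INTER_CUBIC))
E
```

```text
[0.4913 0.061  0.1128] [ 5.220e-01  1.750e-01 -5.430e-01  1.000e-03 -8.460e-01 -2.816e+00]
[300 202  34  36 952] [316.43802521 220.16071429] [0.48491806 0.06257186 0.079     ]
w3 [ 302  199   35   43 1147] [318.40627724 220.76896251]
w10 [300 197  34  41 999] [316.27127127 219.32432432]
```

View pics/w10z.png

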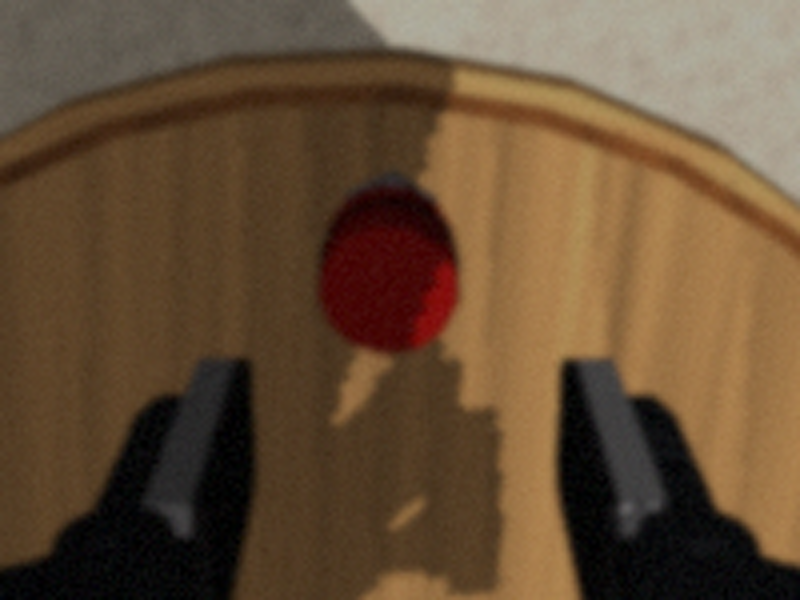

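>>> arm_command(moves=[{"linear":[-0.03,0,0],"angular":[0,0,0],"fingers":0},{"linear":[0,0,-0.3],"angular":[0,0,0],"fingers":0},{"linear":[0,0,-0.5],"angular":[0,0,0],"fingers":0},{"linear":[0,0,-0.1],"angular":[0,0,0],"fingers":0},{"linear":[0,0,0],"angular":[0,0,0],"fingers":0}], force=20)

```text
time_s: 11.38
ee_pos: [0.4867, 0.0593, 0.0803]
orientation: [[-0.004, -0.749, 0.662], [-0.002, 0.662, 0.749], [-1.0, 0.002, -0.004]]
wrist_force: [0.0, 0.4, 0.5]
opening: -0.0002
```

>>> arm_command(moves=[{"linear":[0.03,0.03,-0.03],"angular":[0,0,0],"fingers":0},{"linear":[0,0,0],"angular":[0,0,0],"fingers":0}])

```text
time_s: 11.55
ee_pos: [0.4893, 0.061, 0.0814]
orientation: [[-0.0, -0.75, 0.662], [-0.0, 0.662, 0.75], [-1.0, -0.0, -0.0]]
wrist_force: [0.0, -0.1, 0.4]
opening: -0.0
```

>>> arm_command(moves=[{"linear":[0,0,-0.03],"angular":[0,0,0],"fingers":0},{"linear":[0,0,0],"angular":[0,0,0],"fingers":0}])

```text
time_s: 11.72
ee_pos: [0.4892, 0.061, 0.0808]
orientation: [[0.0, -0.749, 0.662], [0.0, 0.662, 0.749], [-1.0, -0.0, 0.001]]
wrist_force: [-0.2, -0.2, -0.2]
opening: 0.0004
```

>>> arm_command(moves=[{"linear":[0,0,-0.03],"angular":[0,0,0],"fingers":0},{"linear":[0,0,0],"angular":[0,0,0],"fingers":0}])

```text
time_s: 11.88
ee_pos: [0.489, 0.0609, 0.0798]
orientation: [[0.0, -0.749, 0.662], [0.0, 0.662, 0.749], [-1.0, -0.0, 0.0]]
wrist_force: [0.5, -0.6, 0.2]
opening: -0.0001
```

>>> arm_command(moves=[{"linear":[0,0,-0.03],"angular":[0,0,0],"fingers":0},{"linear":[0,0,0],"angular":[0,0,0],"fingers":0}])

```text
time_s: 12.05
ee_pos: [0.4889, 0.0609, 0.0787]
orientation: [[-0.0, -0.749, 0.662], [0.0, 0.662, 0.749], [-1.0, 0.0, 0.0]]
wrist_force: [-1.1, 0.6, 0.5]
opening: -0.0
```

>>> arm_command(moves=[{"linear":[0,0,-0.03],"angular":[0,0,0],"fingers":0},{"linear":[0,0,0],"angular":[0,0,0],"fingers":0}])

```text
time_s: 12.22
ee_pos: [0.4891, 0.061, 0.0781]
orientation: [[0.0, -0.749, 0.662], [0.0, 0.662, 0.749], [-1.0, -0.0, 0.0]]
wrist_force: [-0.7, 0.7, 2.9]
opening: 0.0002
```

>>> arm_command(moves=[{"linear":[0,0,-0.03],"angular":[0,0,0],"fingers":0},{"linear":[0,0,0],"angular":[0,0,0],"fingers":0}])

```text
time_s: 12.38
ee_pos: [0.4894, 0.0611, 0.0779]
orientation: [[0.001, -0.75, 0.662], [0.0, 0.662, 0.75], [-1.0, -0.001, 0.001]]
wrist_force: [-3.6, 0.7, 11.2]
opening: 0.0001
```

>>> arm_command(moves=[{"linear":[0,0,0.5],"angular":[0,0,0],"fingers":0},{"linear":[0,0,1],"angular":[0,0,0],"fingers":0},{"linear":[0,0,1],"angular":[0,0,0],"fingers":0},{"linear":[-0.5,0,1],"angular":[0,0,0],"fingers":0},{"linear":[-0.8,-0.5,0.8],"angular":[0,0,0],"fingers":0},{"linear":[-0.8,-0.5,0],"angular":[0,0,0],"fingers":0},{"linear":[0,0,0],"angular":[0,0,0],"fingers":0}])

```text
time_s: 12.97
ee_pos: [0.423, 0.0294, 0.2072]
orientation: [[0.002, -0.749, 0.663], [0.002, 0.663, 0.749], [-1.0, 0.0, 0.003]]
wrist_force: [-0.6, -0.6, -0.7]
opening: -0.0003
```

Run:
```python
from h import *
from station import capture
p=capture("scene"); cv2.imwrite("pics/s2.png",p["color"]); 
p=capture("top"); cv2.imwrite("pics/t3.png",p["color"])
a=cv2.imread("pics/s2.png")[170:280,240:380]; b=cv2.imread("pics/t3.png")[110:240,260:400]
cv2.imwrite("pics/fin.png",np.vstack([cv2.resize(a,(420,330)),cv2.resize(b,(420,270))]))
for n,o in (("scene","s2"),("top","t3")):
    d=cv2.absdiff(cv2.imread(f"pics/{n}0.png"),cv2.imread(f"pics/{o}.png")).max(2)
    for nm,(x,y,h) in dict(kettle=((482,263,35),(156,151,30)),teapot=((157,209,25),(476,144,28)),box=((232,152,35),(454,258,40))).items() if False else []: pass
```

```text
(no output)
```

View pics/fin.png

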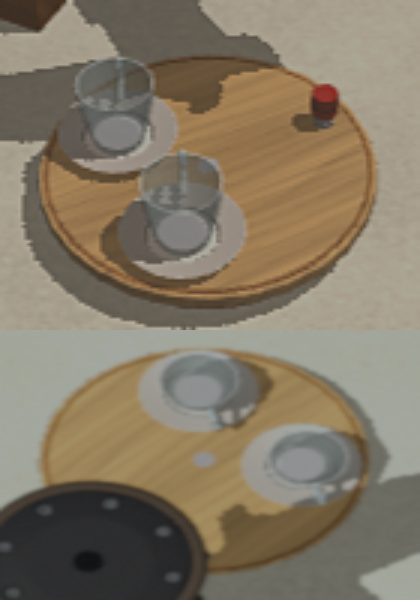

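View pics/t3.png

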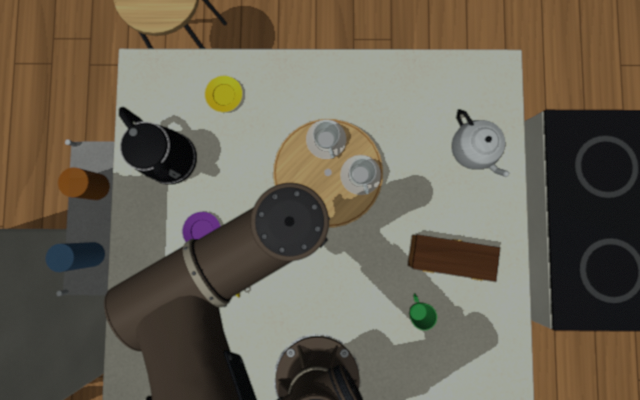

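```bash
python3 -c "
from station import hand_in
print(hand_in())"
```

```text
the job is handed in; nothing more can be done
None
```

I pulled the plunger up about 9 mm and turned the tray gently clockwise to about 31°. I then let the pin rest on the base and nudged the knob along with loose fingers until it dropped into the next hole. I handed in at about 13 s.

**Last checks:**
- **Lock:** pressing lightly on the knob gave firm contact with its top at about 78 mm, against 79 mm for fully home. Within the roughly 2 mm calibration, that means the plunger is down.
- **Tray angle:** I estimate about 39° to 40° (0.68 to 0.70 rad), inside the 0.61 to 0.96 range. It comes from the saucers in the top view and from the tool's travel.
- **Cups and saucers:** both cups stand upright on their saucers, and the saucers look unmoved on the tray. I judged this by eye and did not measure it.
- **Kettle, teapot and tea box:** they look unmoved in the top picture. I compared by eye; I did not run a pixel difference.
- **Arm:** it is well clear of everything, with wrist force near zero.

**What was off:** early in the sliding stage the push needed was about 6 to 8 N, more than the stated drag of about 3 N. The fingers were pressing down slightly; after I raised them it fell to about 4 to 5 N. The highest wrist readings were about 9 N sideways, when the pin caught in the hole, and about 11 N down when I tested the knob. Both are well under the 25 N limit on the pin.

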